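# Load a carrier frame on twin pins and work the hooded treadle

### The job

Pick up the orange carrier frame by its black grip bar, lower it (do not drop it) over both pins of the station so that it lies flat on the nest, and let go. Then push the treadle under the yellow hood fully down to its stop, hold it there for a second so that the pusher squares the frame up, and let it spring back. Leave the frame on its pins and the other things on the bench where they are.

Things in the scene. Friction and masses are not known exactly. Their poses are not given: they have to be found in the camera images.
- frame: Orange carrier frame, a plate 130 x 64 x 8 mm lying flat on the bench, about 0.2 kg. Origin: centre of its underside; x along the 130 mm length, z up. Two 12 mm through holes at x = -42 and +42 mm, y = 0. Across its middle stands a black grip bar: 12 mm thick along x, 50 mm long along y, top 42 mm above the underside; pinch it from above, fingers closing along x. Fits the pins either way round.
- station: Grey fixed station, base 190 mm deep (x), 230 mm wide (y), 12 mm thick, bolted down; origin at the centre of its underside, x away from its front (near) side, z up. Nest with pins on its left half, hooded treadle on its right half. A blue pusher housing stands behind the nest (near face 83 mm from the nest's centre, top 68 mm above the bench); its rubber tip waits 10 mm from the seated frame.
- nest_seat (a point): Centre of the nest's top face, where the centre of the frame's underside must come to rest, 50 mm above the bench; axes as the station's. The nest block is 120 x 50 mm. Two upright steel pins, 8 mm thick, stand at x = -42 and +42 mm, y = 0; they are 28 mm tall, the top 12 mm tapered.
- treadle (a joint): Hinge angle of the spring treadle, rad: 0 = up at rest, 0.22 = down on its stop. Hinged at its far end, level with the pad's top; springs back by itself. At the pad point it takes about 3 N to start it and 7.5 N at the stop. Pressing it drives the pusher against the frame's far edge.
- treadle_pad (a point): Point to press on top of the treadle's black pad, 76 mm from the hinge, moving with it: 64 mm above the bench at rest, 17 mm lower at the stop, almost straight down. The pad is 54 mm wide (y); the pedal's near end is 14 mm nearer than this point. At rest x points away from the station's front, z up.
- hood_edge (a point): Middle of the lower near edge of the yellow hood's roof, 124 mm above the bench, 24 mm nearer than the pad point; axes as the station's. The roof, 4 mm thick and 100 mm wide, covers the whole treadle: it cannot be pressed from above; reach in under this edge from the open front with closed fingers tilted about 45 degrees, then press down. Side cheeks, 92 mm apart, begin 35 mm behind the edge.
- flux_bottle: Bystander, loose: small amber dropper bottle, 34 mm across, 102 mm tall. Origin at the centre of its underside.
- screwdriver: Bystander, loose: screwdriver with orange handle, lying, 143 mm long. Origin at the centre of its underside.
- micrometer: Bystander, loose: small micrometer head, lying, 62 mm long. Origin at the centre of its underside.
- steel_weight: Bystander, loose: round steel weight with a knob, 38 mm across, 70 mm tall. Origin at the centre of its underside.

How it is judged:
On the way, in this order (a step that is already met when the one before it is completed fails the run):
1. the frame lies flat on the nest over both pins and has been let go, with the treadle up (horizontal distance between frame and nest_seat below 0.004 m and angle between the x axis of frame and the x axis of nest_seat, either way round below 0.07 rad and z of frame in the frame of nest_seat below 0.0025 m and angle between frame's own z axis and vertical below 0.05 rad and contact force between the fingers and frame below 0.1 N and value of joint treadle below 0.05 rad), for 0.2 s.
2. the treadle is held down at its stop while the frame lies on its pins (value of joint treadle above 0.2 rad and horizontal distance between frame and nest_seat below 0.004 m and angle between the x axis of frame and the x axis of nest_seat, either way round below 0.07 rad and z of frame in the frame of nest_seat below 0.0025 m and angle between frame's own z axis and vertical below 0.05 rad), for 0.6 s.
At the end, for the whole second after the job is handed in: The frame lies flat and still on the nest over both pins (centre within 4 mm, turned under 4 degrees, underside within 2.5 mm of the seat), and the treadle is back up (under 0.03 rad) (horizontal distance between frame and nest_seat below 0.004 m and angle between the x axis of frame and the x axis of nest_seat, either way round below 0.07 rad and z of frame in the frame of nest_seat below 0.0025 m and angle between frame's own z axis and vertical below 0.05 rad and value of joint treadle below 0.03 rad and linear speed of frame below 0.02 m/s); the robot touches nothing.
It fails at once if a bystander (dropper bottle, steel weight, screwdriver, micrometer) is shifted by more than 25 mm (distance of any of flux_bottle, steel_weight, screwdriver, micrometer from where it was at the start of the episode above 0.025 m).
It fails at once if the frame is dropped: let go while its underside is more than 90 mm above the bench (40 mm above the nest) (height (world z) of frame above 0.09 m and contact force between the fingers and frame below 0.05 N).
It also fails if it takes over 64 s, if anything falls off the work surface, if the arm or the gripper's body presses on something with over 40 N, if the wrist force passes 120 N, or if a joint passes its speed limit or range.

### The arm

A 7-joint arm with a two-finger parallel gripper is mounted at the origin on a cart in front of the work surface, level with it; the furniture and walls round the work are solid. World frame = base frame: x ahead of the robot, y to its left, z up, the work surface at z = 0. Lengths are in m, angles in rad, forces in N, time in s.
With the tool pointing down it reaches from about 0.4 to 0.9 m from the base axis. Payload 5.6 kg.
Tool frame: the origin (TCP) lies midway between the tips of the shut fingers; the grasp point (between the pads) lies 19 mm behind it; z points along the fingers, y is the line along which they close (so a half turn about z gives the same grasp; the last joint's range is limited). The gripper opens to 92 mm and grips with 3 to 60 N. Pads are 20 mm wide; open, the fingers measure 128 mm over their backs; the gripper's body (75 mm by 189 mm) begins 69 mm behind the grasp point.
Start: joints at [-1.355, 0.468, -0.012, 1.603, 0.006, 1.071, -0.056], TCP at [0.166, 0.628, 0.182] pointing down, gripper open.
Joint ranges: [-2.53, 2.53], [-0.31, 2.02], [-1.57, 1.55], [0.28, 2.44], [-1.29, 4.43], [0.15, 1.84], [-2.92, 2.92]. Speed limits (rad/s): [2.57, 2.57, 3.14, 3.14, 3.14, 3.14, 3.14].

### API

Orientations are given as a 3x3 rotation matrix whose columns are the frame's x, y, z axes.
In Python, from workcell import bot, move_gripper, camera, workorder, readout gives the robot as it stands. The module is installed in compiled form; this text tells all that it offers. Calls block until the motion is done:
- bot.move_ptp(position, orientation): joint-space move of the TCP to a pose.
- bot.movel(position, orientation=None, feed=0.15, stop_force=None): straight line of the TCP; orientation=None keeps the orientation; feed is the mean speed in m/s. With stop_force (N) it stops when the force on the tool has changed by that much, and returns True; else False.
- bot.goto_joints(angles): joint-space move.
- move_gripper(opening, grasp_force=None): finger opening in m; grasp_force is the grip in N (None keeps the last); returns when the fingers have stopped.
- bot.hold(seconds).
- bot.ik(position, orientation): joint angles nearest the present ones, or None.
- camera(name): name is "scene" or "top"; returns a dict with "pixels" (400x640x3 uint8, red, green, blue), "intrinsics" (3x3 intrinsics, pixels), "world_from_camera" (4x4, takes a point from camera to world coordinates). Camera axes: x right, y up, looking along -z (the intrinsics and any distortion apply to the point x, -y, -z); pixel columns grow to the right and rows downward; lengths in m; the calibration is good to about 2 mm. A picture is of the moment at which its call begins. There is no depth.
A pose or a line that the arm cannot do raises bot.Unreachable and nothing moves.
- workorder.sign_off(): hands the job in; it is judged then, once.
Readings, each from a call of its own:
- readout.get_time_s(): time.
- readout.get_joints(): joint angles.
- readout.get_joint_velocities(): joint speeds.
- readout.get_joint_efforts(): joint torques, N m.
- readout.get_tcp_pos(): TCP position.
- readout.get_tool_rot(): TCP orientation.
- readout.get_force(): force on the tool from outside, world axes, zero at the start.
- readout.get_moment(): the same for the moment, N m.
- readout.get_grip_width(): finger opening in m.
- readout.get_grip_force(): force on a finger pad.
Only numpy, scipy, OpenCV 4.12 (cv2) and the standard library are available. Lean on these libraries where they do the work, as an engineer would, in place of code of your own. Each camera call takes 0.05 s, during which the arm holds its last target. There are 200 camera calls.

## Working session

There is one attempt and no reset: what is moved stays moved. The work goes in short steps, each a Python script; the robot and the scene stay as the last script left them, time stands still between calls to the robot, and variables do not carry over. Pictures are saved under pics/ and viewed, at most 10 in all, crops included, and the job is handed in when it is done.

```bash
mkdir -p pics; cat > h.py <<'E'
import numpy as np, cv2
from workcell import bot, move_gripper, camera, workorder, readout
def ray(c,u,v):
    p=np.array(c["world_from_camera"]);K=np.array(c["intrinsics"])
    d=np.linalg.inv(K)@[u,v,1]; d=p[:3,:3]@[d[0],-d[1],-d[2]]
    return p[:3,3],d/np.linalg.norm(d)
def onz(c,u,v,z):
    o,d=ray(c,u,v); return o+d*(z-o[2])/d[2]
def proj(c,P):
    p=np.linalg.inv(np.array(c["world_from_camera"]));q=p[:3,:3]@P+p[:3,3]
    r=np.array(c["intrinsics"])@[q[0],-q[1],-q[2]];return r[:2]/r[2]
E
python3 - <<'E'
from h import *
for n in("scene","top"):
    c=camera(n);np.save(n+".npy",c,allow_pickle=True)
    cv2.imwrite(f"pics/{n}0.png",c["pixels"][:,:,::-1]);print(n,[k for k in c],np.round(c["intrinsics"],1).tolist(),np.round(c["world_from_camera"],3).tolist())
E
```

```text
scene ['pixels', 'intrinsics', 'world_from_camera'] [[505.1, 0.0, 309.5], [0.0, 505.1, 195.9], [0.0, 0.0, 1.0]] [[-0.764, 0.473, -0.439, -0.19], [-0.645, -0.581, 0.496, 0.87], [-0.02, 0.663, 0.749, 1.329], [0.0, 0.0, 0.0, 1.0]]
top ['pixels', 'intrinsics', 'world_from_camera'] [[418.6, 0.0, 321.9], [0.0, 418.6, 202.9], [0.0, 0.0, 1.0]] [[0.029, 0.996, -0.085, 0.404], [-1.0, 0.028, -0.006, 0.066], [-0.004, 0.085, 0.996, 1.449], [0.0, 0.0, 0.0, 1.0]]
```

View pics/scene0.png

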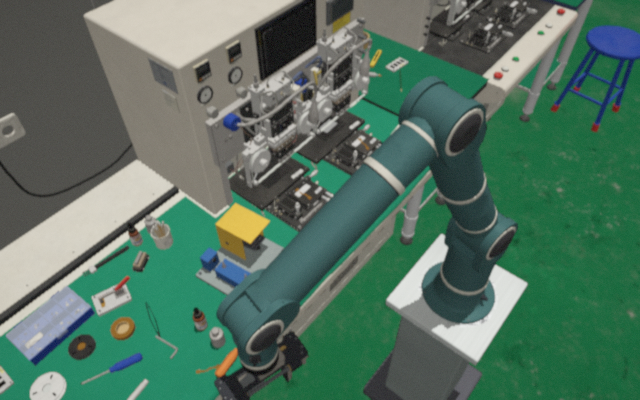

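View pics/top0.png

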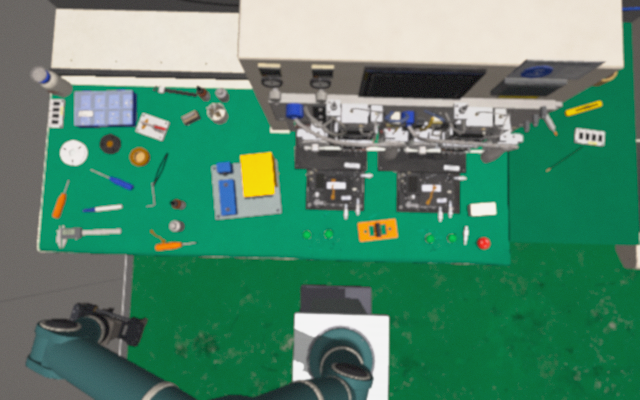

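Top view: the orange frame is at about (377,230), and the station is around (245,190) with its hood at (257,175), blue nest block at (227,197) and blue pusher at (224,168). In the scene view the arm partly covers the station and hides the frame. I'll zoom in on the top view.

```bash
python3 - <<'E'
from h import *
c=np.load("top.npy",allow_pickle=True).item();im=c["pixels"][:,:,::-1]
a=cv2.resize(im[145:225,205:290],None,fx=6,fy=6,interpolation=cv2.INTER_CUBIC)
b=cv2.resize(im[210:250,350:405],None,fx=5,fy=5,interpolation=cv2.INTER_CUBIC)
o=np.zeros((480,790,3),np.uint8);o[:,:510]=a;o[:200,512:787]=b
s=np.load("scene.npy",allow_pickle=True).item()["pixels"][:,:,::-1]
o[205:475,512:788]=cv2.resize(s[200:290,190:282],None,fx=3,fy=3,interpolation=cv2.INTER_CUBIC)
cv2.imwrite("pics/crop1.png",o)
h=cv2.cvtColor(im,cv2.COLOR_BGR2HSV)
def show(name,m,z,box):
    mm=np.zeros_like(m);x0,y0,x1,y1=box;mm[y0:y1,x0:x1]=m[y0:y1,x0:x1]
    cs,_=cv2.findContours(mm,cv2.RETR_EXTERNAL,cv2.CHAIN_APPROX_NONE)
    for k in cs:
        if cv2.contourArea(k)<20: continue
        P=np.array([onz(c,*q[0],z)[:2] for q in k],np.float32)
        r=cv2.minAreaRect(P);print(name,cv2.boundingRect(k),np.round(r[0],4),np.round(r[1],4),round(r[2],2))
show("frame",cv2.inRange(h,(5,120,120),(22,255,255)),.008,(350,210,405,250))
show("hood",cv2.inRange(h,(22,120,120),(35,255,255)),.128,(205,145,290,225))
show("blue",cv2.inRange(h,(100,120,60),(125,255,255)),.05,(205,145,290,225))
show("grey",cv2.inRange(h,(0,0,70),(180,70,255)),.012,(205,145,290,225))
E
```

```text
frame (357, 219, 41, 23) [ 0.4399 -0.1175] [0.0665 0.1336] 7.97
hood (240, 152, 36, 45) [0.6038 0.2809] [0.1369 0.1059] 7.37
blue (219, 180, 18, 35) [0.5345 0.3925] [0.1169 0.05  ] 7.57
blue (217, 162, 15, 11) [0.6359 0.4086] [0.0342 0.0479] 1.61
grey (211, 159, 71, 61) [0.5682 0.3381] [0.1918 0.2309] 7.29
```

View pics/crop1.png

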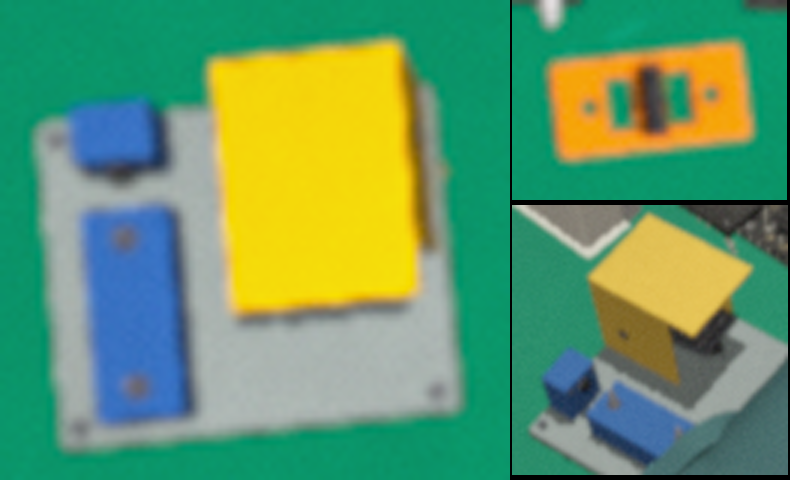

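The crop shows blue nest pins at about top pixels (225.5,184.5) and (227.8,209.3). The hood's near edge runs along row 196, and the frame has holes either side of its black bar. Next I grasp the frame, taking a clear view of the station on the way.

```bash
cat >> h.py <<'E'
def down(yaw):  # tool z down, tool y (closing) along yaw
    y=np.array([np.cos(yaw),np.sin(yaw),0]);z=np.array([0,0,-1.]);return np.c_[np.cross(y,z),y,z]
E
python3 - <<'E'
from h import *
print(np.round(readout.get_tool_rot(),3).tolist())
p=readout.get_tcp_pos();bot.movel([p[0],p[1],0.30],feed=.2)
best=None
for yw in (np.radians(97.97),np.radians(-82.03)):
    q=bot.ik([.4399,-.1175,.15],down(yw));print(yw,None if q is None else np.round(q,2))
    if q is not None and (best is None or abs(q[6])<abs(best[1][6])): best=(yw,q)
R=down(best[0]);bot.move_ptp([.4399,-.1175,.15],R);move_gripper(.06,30)
for n in("scene","top"):
    c=camera(n);np.save(n+"1.npy",c,allow_pickle=True);cv2.imwrite(f"pics/{n}1.png",c["pixels"][:,:,::-1])
print(bot.movel([.4399,-.1175,.016],R,feed=.1,stop_force=8))
move_gripper(0,30)
print(readout.get_tcp_pos(),readout.get_grip_width(),readout.get_grip_force(),readout.get_force(),readout.get_time_s())
c=np.load("scene1.npy",allow_pickle=True).item();s=c["pixels"][:,:,::-1]
cv2.imwrite("pics/crop2.png",cv2.resize(s[195:305,185:295],None,fx=5.4,fy=5.4,interpolation=cv2.INTER_CUBIC))
E
```

```text
[[-0.967, 0.256, -0.0], [0.256, 0.967, -0.002], [-0.0, -0.002, -1.0]]
1.7098990681788446 [-0.69  0.25  1.02  2.14 -0.28  0.89  2.21]
-1.4316935854109485 [-0.66  0.24  0.98  2.14 -0.26  0.88 -0.96]
False
[ 0.43988389 -0.11753737  0.01599781] 0.0005449795587421075 0.0 [ 0.11476498 -0.06133975 -0.61770095] 6.8583
```

View pics/crop2.png

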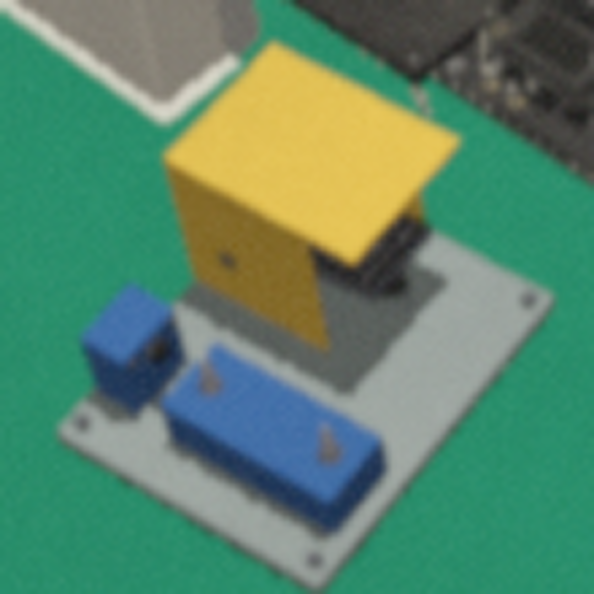

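The station is seen clearly, with pins at scene pixels of about (224,265) and (246,277). The gripper closed on nothing, so I need to look.

```bash
python3 - <<'E'
from h import *
t=camera("top");s=camera("scene")
uv=proj(s,np.array([.44,-.1175,.02])).astype(int);print(uv,proj(t,np.array([.44,-.1175,.02])))
t1=np.load("top1.npy",allow_pickle=True).item()["pixels"][:,:,::-1]
u,v=np.clip(uv,[60,60],[580,340])
o=np.zeros((600,800,3),np.uint8)
f=lambda im:cv2.resize(im,(400,300),interpolation=cv2.INTER_CUBIC)
o[:300,:400]=f(t["pixels"][200:260,337:417,::-1]);o[:300,400:]=f(t1[200:260,337:417]);o[300:,:400]=f(s["pixels"][v-60:v+60,max(0,u-80):u+80,::-1])
cv2.imwrite("pics/c3.png",o)
E
```

```text
[362 194] [377.46231521 229.65085729]
```

View pics/c3.png

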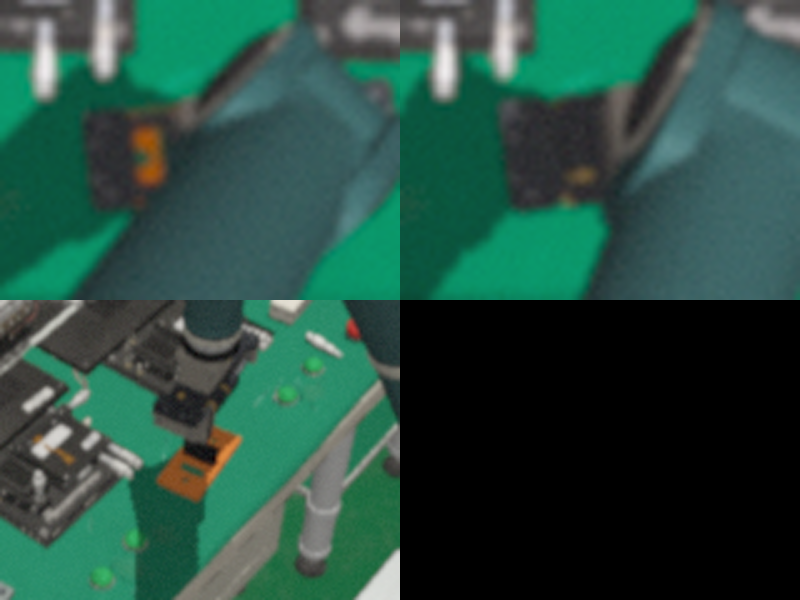

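The top crop shows the gripper body over the frame's left half. In the scene crop the finger ends sit near the bar's top at about (207,425), seemingly behind or above it. I need a closer look and the gripper readings.

```bash
python3 - <<'E'
from h import *
print(readout.get_grip_width(),readout.get_grip_force(),readout.get_tcp_pos(),np.round(readout.get_tool_rot(),3).tolist(),np.round(readout.get_joints(),3))
s=camera("scene")
a=s["pixels"][150:220,320:400,::-1]
s1=np.load("scene1.npy",allow_pickle=True).item()["pixels"][130:200,320:400,::-1]
f=lambda im:cv2.resize(im,(400,350),interpolation=cv2.INTER_CUBIC)
o=np.hstack([f(a),f(s1)])
P=lambda p,off:tuple(int(x*5) for x in (proj(s,np.array(p))-off))
for p in([.44,-.1175,.016],[.44,-.1175,.042]):cv2.circle(o,P(p,[320,150]),3,(255,0,255),1)
cv2.imwrite("pics/c4.png",o)
E
```

```text
0.0004932519904729689 0.0 [ 0.43987714 -0.11749553  0.015999  ] [[0.99, 0.139, -0.0], [0.139, -0.99, 0.0], [-0.0, -0.0, -1.0]] [-0.417  0.504  0.739  2.219 -0.594  0.621 -0.673]
```

View pics/c4.png

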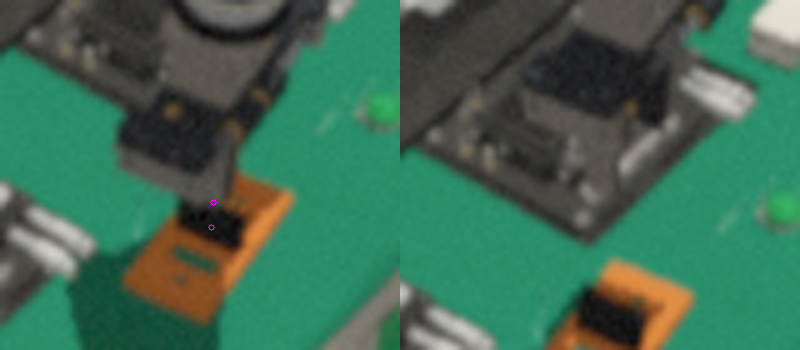

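The magenta markers (bar position at TCP height and bar top) fall on the bar, so the pose is right. The fingers are hidden or dark. I'll re-open, close again and watch the readings.

```bash
python3 - <<'E'
from h import *
r=lambda l:print(l,round(readout.get_grip_width(),4),round(readout.get_grip_force(),2),np.round(readout.get_force(),2),round(readout.get_time_s(),2))
r("now");move_gripper(.06,30);r("open")
for w in(.03,.014,.008,0):
    move_gripper(w,30);bot.hold(.2);r(w)
E
```

```text
now 0.0003 0.0 [ 0.2  -0.65  0.02] 7.01
open 0.0597 0.0 [ 0.34 -0.03 -0.23] 7.98
0.03 0.0301 0.0 [ 0.41  0.32 -0.49] 8.79
0.014 0.0141 0.0 [-0.33 -0.21 -0.52] 9.43
0.008 0.008 0.0 [-0.56  0.31  1.45] 9.93
0 0.0003 0.0 [ 0.09  1.08 -0.34] 10.43
```

```bash
python3 - <<'E'
from h import *
A=camera("scene");move_gripper(.09);B=camera("scene")
bot.movel([.4399,-.1175,.10],feed=.25);C=camera("scene");T=camera("top")
for n,c in zip("ABCT",(A,B,C,T)): np.save(n+".npy",c,allow_pickle=True)
P=lambda p,off:tuple(int(x*5) for x in (proj(C,np.array(p))-off))
o=[]
for c,z in((A,.016),(B,.016),(C,.10)):
    k=cv2.resize(c["pixels"][140:220,325:378,::-1],None,fx=5,fy=5,interpolation=cv2.INTER_CUBIC)
    for d in((0,),(-.045,),(.045,)):
        cv2.circle(k,P([.4399+d[0]*.139,-.1175-d[0]*.99,z],[325,140]),3,(255,0,255),1)
    o.append(k)
cv2.imwrite("pics/c5.png",np.clip(np.hstack(o).astype(float)*1.6,0,255).astype(np.uint8))
E
```

```text
(no output)
```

View pics/c5.png

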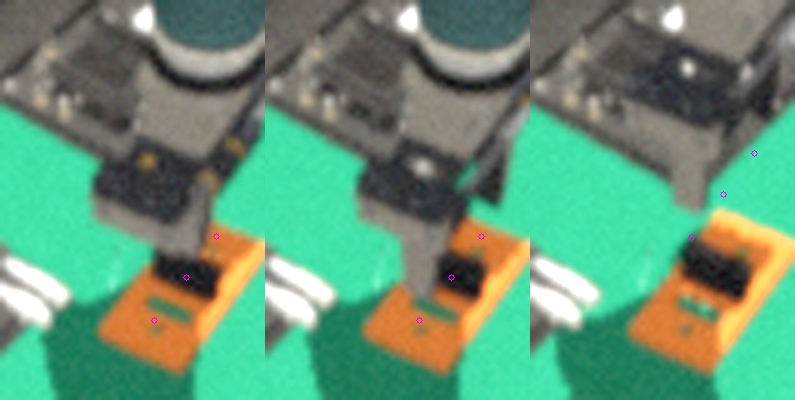

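The fingers end about 27 crop px (5.4 image px) above where the TCP reading projects. That means the physical tips sit about 26 mm higher than reported, so the shut fingers passed over the bar. I'll descend by touch on the plate, then grip.

```bash
python3 - <<'E'
from h import *
r=lambda l:print(l,np.round(readout.get_tcp_pos(),4),round(readout.get_grip_width(),4),round(readout.get_grip_force(),2),np.round(readout.get_force(),2),round(readout.get_time_s(),2))
move_gripper(.06,30)
bot.movel([.4399,-.1175,.012],feed=.2)
hit=bot.movel([.4399,-.1175,-.030],feed=.03,stop_force=4);r(hit)
p=readout.get_tcp_pos()
if hit:
    bot.movel([.4399,-.1175,p[2]+.005],feed=.05)
    move_gripper(0,30);r("grip")
E
```

```text
True [ 0.4398 -0.1175 -0.0245] 0.0599 4.41 [-1.54  0.7   8.61] 14.77
grip [ 0.4398 -0.1172 -0.0195] 0.0117 30.0 [0.09 0.61 0.68] 15.81
```

```bash
cat > est.py <<'E'
from h import *
s=np.load("scene1.npy",allow_pickle=True).item();t=np.load("top1.npy",allow_pickle=True).item()
def blobs(c,box,name):
    x0,y0,x1,y1=box;F=8
    im=cv2.resize(c["pixels"][y0:y1,x0:x1],None,fx=F,fy=F,interpolation=cv2.INTER_CUBIC).astype(int)
    m=((im[:,:,2]-im[:,:,0])<70).astype(np.uint8)
    hs=cv2.cvtColor(im.clip(0,255).astype(np.uint8),cv2.COLOR_RGB2HSV)
    blue=cv2.inRange(hs,(100,90,50),(128,255,255))
    cs,_=cv2.findContours(blue,cv2.RETR_CCOMP,cv2.CHAIN_APPROX_NONE)
    for k in cs:
        a=cv2.contourArea(k)
        if a<60: continue
        M=cv2.moments(k);u=M["m10"]/M["m00"];v=M["m01"]/M["m00"];b=cv2.boundingRect(k)
        g=lambda a,b:((a+.5)/F-.5+x0,(b+.5)/F-.5+y0)
        print(name,a/F/F,np.round(g(u,v),2),"box",np.round(g(b[0],b[1]),1),np.round(g(b[0]+b[2],b[1]+b[3]),1),[np.round(onz(c,*g(u,v),z)[:2],4).tolist() for z in(.05,.064,.078)])
blobs(t,(205,172,245,222),"top");blobs(s,(210,250,262,298),"scene")
def tri(a,b):
    o1,d1=ray(t,*a);o2,d2=ray(s,*b);A=np.c_[d1,-d2];l=np.linalg.lstsq(A,o2-o1,rcond=None)[0]
    p,q=o1+l[0]*d1,o2+l[1]*d2;return np.round((p+q)/2,4),np.linalg.norm(p-q)
print(tri((225.5,184.5),(223.5,264.6)),tri((227.8,209.3),(246.1,277.5)))
for b in((224,267.6),(246.5,280.6)):print("base",onz(s,*b,.05))
for b in((223,261.7),(245.6,274.3)):print("tip",onz(s,*b,.078))
E
python3 est.py; python3 - <<'E'
from h import *
bot.movel([.4398,-.1172,.15],feed=.2)
print(readout.get_grip_width(),readout.get_grip_force(),readout.get_force(),readout.get_time_s())
for a in(7.4,187.4):
    for z in(.06,.12): 
        q=bot.ik([.5345,.3925,z],down(np.radians(a)));print(a,None if q is None else np.round(q,2))
E
```

```text
top 548.453125 [227.2  196.97] box [218.1 178.8] [236.4 215.3] [[0.5344, 0.3928], [0.5331, 0.3896], [0.5318, 0.3863]]
top 8.25 [227.27 209.  ] box [225.6 207.4] [229.1 210.7] [[0.4939, 0.3907], [0.493, 0.3874], [0.4921, 0.3842]]
top 7.859375 [225.33 184.24] box [223.7 182.7] [227.1 186.1] [[0.5773, 0.4012], [0.5756, 0.3979], [0.5738, 0.3945]]
top 13.84375 [224.24 172.09] box [217.7 171.6] [231.8 173.2] [[0.6185, 0.4069], [0.6164, 0.4035], [0.6142, 0.4]]
scene 718.6796875 [235.58 275.88] box [214.3 258.7] [255.4 292.7] [[0.5261, 0.4035], [0.5182, 0.4086], [0.5104, 0.4137]]
scene 20.703125 [245.44 277.29] box [243.6 273.3] [247.9 280.6] [[0.4998, 0.3883], [0.4923, 0.3935], [0.4847, 0.3988]]
scene 126.75 [212.97 259.07] box [209.6 249.6] [218.2 270.6] [[0.6231, 0.4054], [0.6142, 0.4104], [0.6053, 0.4155]]
scene 12.53125 [213.66 259.39] box [211.6 257.2] [215.8 261.4] [[0.6206, 0.4048], [0.6117, 0.4099], [0.6029, 0.415]]
(array([0.5772, 0.4003, 0.057 ]), np.float64(0.004126085859822213)) (array([0.4938, 0.3886, 0.055 ]), np.float64(0.002963132201425115))
base [0.57423036 0.40526212 0.05      ]
base [0.48930936 0.39437481 0.05      ]
tip [0.5750907  0.40289489 0.078     ]
tip [0.49164351 0.39125451 0.078     ]
0.011841573092691543 29.99942511320114 [ 0.22931493  0.20470468 -3.05125329] 16.8083
7.4 [-1.07  0.68  0.56  1.69 -0.43  0.91 -0.21]
7.4 [-1.17  0.63  0.71  1.66 -0.47  1.03 -0.18]
187.4 [-1.45  1.09  1.33  1.71 -1.11  1.3  -2.88]
187.4 [ 0.07  1.02 -1.33  1.57  1.    1.37  1.9 ]
```

```bash
python3 - <<'E'
from h import *
R=down(np.radians(7.3))
bot.movel([.4398,-.1172,.19],feed=.2)
bot.move_ptp([.534,.394,.19],R)
bot.movel([.534,.394,.075],R,feed=.15)   # underside ~.0945
print(readout.get_tcp_pos(),readout.get_grip_width(),readout.get_grip_force(),readout.get_force(),readout.get_time_s())
s=camera("scene");t=camera("top");np.save("s2.npy",s);np.save("t2.npy",t)
f=lambda im:cv2.resize(im,(400,400),interpolation=cv2.INTER_CUBIC)
cv2.imwrite("pics/c6.png",np.hstack([f(s["pixels"][225:305,195:275,::-1]),f(t["pixels"][150:230,195:275,::-1])]))
E
```

```text
[0.53491359 0.39423771 0.07605779] 0.011959662994692982 29.99938666820526 [ 0.53771086  0.69753794 -2.40322766] 19.9583
```

View pics/c6.png

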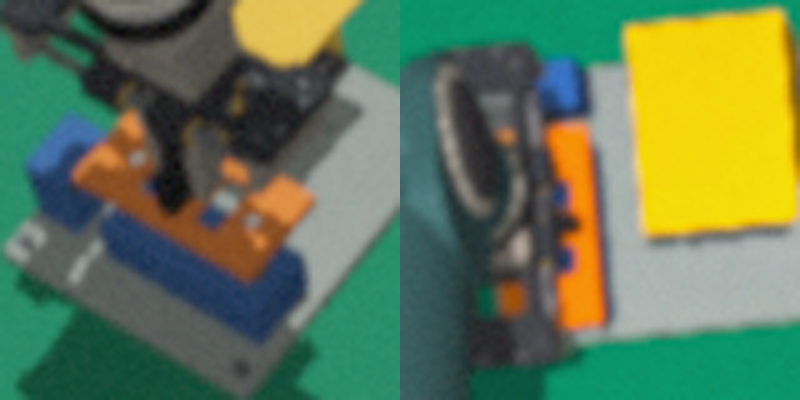

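The scene crop shows the held frame over the nest, with its holes at about (222.4,256.4) and (245.4,269.4). In the top crop the frame's right edge runs from (234,174) to (236.4,215). I'll compare these with the pins numerically.

```bash
python3 - <<'E'
from h import *
s=np.load("s2.npy",allow_pickle=True).item();t=np.load("t2.npy",allow_pickle=True).item()
a=np.radians(7.3);ex=np.array([np.cos(a),np.sin(a),0]);ey=np.array([-ex[1],ex[0],0])
print("hole plane z .100",[np.round(onz(s,*p,.1)[:2],4) for p in((222.4,256.4),(245.4,269.4))])
# orange mask, scene+top, upscaled
for n,c,box in(("s",s,(205,240,265,285)),("t",t,(195,165,245,222))):
    x0,y0,x1,y1=box;F=8
    im=cv2.resize(c["pixels"][y0:y1,x0:x1],None,fx=F,fy=F,interpolation=cv2.INTER_CUBIC)
    m=cv2.inRange(cv2.cvtColor(im,cv2.COLOR_RGB2HSV),(4,120,60),(20,255,255))
    cs,_=cv2.findContours(m,cv2.RETR_EXTERNAL,cv2.CHAIN_APPROX_NONE);k=max(cs,key=cv2.contourArea)
    k=np.vstack([x for x in cs if cv2.contourArea(x)>300])
    q=cv2.approxPolyDP(cv2.convexHull(k),10,True)[:,0]
    print(n,[np.round((u/F-.4+x0,v/F-.4+y0),1).tolist() for u,v in q])
    O=np.array([.5349,.3942,.0955])
    print(" pred top",[np.round(proj(c,O+ex*i*.065+ey*j*.032+[0,0,.008]),1).tolist() for i in(-1,1) for j in(-1,1)])
    print(" pred bot",[np.round(proj(c,O+ex*i*.065+ey*j*.032),1).tolist() for i in(-1,1) for j in(-1,1)])
    print(" holes",[np.round(proj(c,O+ex*i*.042+[0,0,.004]),1).tolist() for i in(-1,1)])
    N=np.array([.5345,.3945,.05])
    print(" pins mid",[np.round(proj(c,N+ex*i*.042+[0,0,.014]),1).tolist() for i in(-1,1)])
    print(" nest top",[np.round(proj(c,N+ex*i*.06+ey*j*.025),1).tolist() for i in(-1,1) for j in(-1,1)])
print(np.round(readout.get_tcp_pos(),4),np.round(readout.get_tool_rot(),3).tolist())
E
```

```text
hole plane z .100 [array([0.5768, 0.3993]), array([0.4919, 0.3882])]
s [[219.6, 246.8], [252.0, 260.1], [256.7, 263.8], [245.7, 279.7], [242.1, 279.7], [209.5, 260.8]]
 pred top [[257.8, 264.3], [244.3, 280.4], [223.1, 244.9], [209.1, 260.0]]
 pred bot [[258.1, 265.8], [244.6, 281.9], [223.5, 246.5], [209.6, 261.6]]
 holes [[244.9, 269.4], [222.4, 256.6]]
 pins mid [[246.4, 276.2], [224.2, 263.5]]
 nest top [[256.8, 275.4], [246.6, 287.8], [225.5, 257.7], [214.9, 269.3]]
t [[235.0, 214.5], [227.7, 215.7], [215.2, 212.8], [214.5, 176.1], [225.0, 173.8], [232.0, 175.4]]
 pred top [[234.5, 214.2], [214.7, 216.1], [231.2, 174.4], [211.6, 176.3]]
 pred bot [[235.0, 214.3], [215.3, 216.3], [231.8, 174.8], [212.3, 176.7]]
 holes [[224.3, 208.1], [222.3, 182.5]]
 pins mid [[226.7, 209.0], [224.7, 184.0]]
 nest top [[235.6, 213.9], [220.7, 215.4], [232.7, 178.6], [217.9, 180.0]]
[0.5349 0.3945 0.0764] [[-0.127, 0.992, 0.002], [0.992, 0.127, 0.002], [0.001, 0.002, -1.0]]
```

```bash
python3 - <<'E'
from h import *
r=lambda l:print(l,np.round(readout.get_tcp_pos(),4),round(readout.get_grip_width(),4),np.round(readout.get_force(),2),np.round(readout.get_moment(),2),round(readout.get_time_s(),2))
r("a")
bot.movel([.534,.3955,.062],feed=.08);r("b")
h=bot.movel([.534,.3955,.029],feed=.03,stop_force=5);r(h)
E
```

```text
a [0.5349 0.3945 0.0764] 0.0124 [ 0.04 -0.88 -2.24] [-0.04  0.02  0.04] 20.06
b [0.5333 0.3954 0.0612] 0.0115 [-0.25 -0.47 -2.85] [-0.08  0.01  0.01] 20.38
True [0.5341 0.3954 0.0306] 0.0117 [0.43 1.77 6.43] [-0.11  0.14 -0.09] 21.35
```

The descent stopped at reading 0.0306, which is exactly seated height. I'll release, retreat and verify the seat from the images, and check IK for the tilted press.

```bash
cat >> h.py <<'E'
a_=np.radians(7.35);EX=np.array([np.cos(a_),np.sin(a_),0]);EY=np.array([-EX[1],EX[0],0]);EZ=np.array([0,0,1.])
PAD=np.array([.5596,.2752,.064])
def tilt(deg,s=1): # tool z forward, deg below horizontal; y along station y
    g=np.radians(deg);z=np.cos(g)*EX-np.sin(g)*EZ;y=s*EY;return np.c_[np.cross(y,z),y,z]
E
python3 - <<'E'
from h import *
move_gripper(.05,10)
p=readout.get_tcp_pos();bot.movel([p[0],p[1],.16],feed=.12)
print(np.round(readout.get_tcp_pos(),4),readout.get_time_s())
for s_ in(1,-1):
  for d in(30,35,40,45):
    R=tilt(d,s_)
    print(s_,d,[None if (q:=bot.ik(PAD+f*EX-.013*EY+h*EZ+o*R[:,2],R)) is None else np.round(q,2).tolist() for f,h,o in((-.1,.12,.03),(-.1,.01,.03),(-.006,.0,.03))])
E
```

```text
[0.5345 0.3947 0.1591] 23.3
1 30 [None, None, [-0.38, 0.77, -0.45, 2.39, 2.43, 1.2, -1.27]]
1 35 [None, None, [-0.17, 0.78, -0.68, 2.36, 2.36, 1.14, -1.07]]
1 40 [None, None, [0.03, 0.83, -0.89, 2.32, 2.27, 1.12, -0.85]]
1 45 [None, None, [0.05, 0.77, -0.89, 2.28, 2.15, 0.98, -0.76]]
-1 30 [None, None, [-0.38, 0.77, -0.45, 2.39, 2.43, 1.2, 1.87]]
-1 35 [None, None, [-0.17, 0.78, -0.68, 2.36, 2.36, 1.14, 2.07]]
-1 40 [None, None, [0.03, 0.83, -0.89, 2.32, 2.27, 1.12, 2.29]]
-1 45 [None, None, [0.05, 0.77, -0.89, 2.28, 2.15, 0.98, 2.38]]
```

```bash
cat >> h.py <<'E'
def tily(deg,yaw,s=1):
    g=np.radians(deg);w=np.radians(yaw);e=np.array([np.cos(w),np.sin(w),0]);z=np.cos(g)*e-np.sin(g)*EZ
    y=s*np.array([-e[1],e[0],0]);return np.c_[np.cross(y,z),y,z]
E
python3 - <<'E'
from h import *
for yaw in(7,20,30):
  for d in(35,45,55):
    R=tily(d,yaw)
    print(yaw,d,"".join("-" if (q:=bot.ik(PAD+f*EX-.013*EY+h*EZ+.03*R[:,2],R)) is None else "Y" for f,h in((-.1,.06),(-.06,.02),(-.06,.06),(-.06,.12),(-.04,.01),(-.04,.1),(-.02,.01),(-.006,.01),(-.006,-.02))))
im=camera("top");s=camera("scene");h=lambda c:cv2.cvtColor(c["pixels"],cv2.COLOR_RGB2HSV)
np.save("s3.npy",s)
for n,c in(("t",im),("s",s)):
    m=cv2.inRange(h(c),(4,120,60),(20,255,255))
    k=np.zeros_like(m);x0,y0,x1,y1=(205,165,245,225) if n=="t" else (200,235,265,300);k[y0:y1,x0:x1]=m[y0:y1,x0:x1]
    cs,_=cv2.findContours(k,cv2.RETR_EXTERNAL,cv2.CHAIN_APPROX_NONE);q=max(cs,key=cv2.contourArea)
    P=np.array([onz(c,*v[0],.058)[:2] for v in q],np.float32);r=cv2.minAreaRect(P);print(n,cv2.contourArea(q),np.round(r[0],4),np.round(r[1],4),round(r[2],2))
E
```

```text
7 35 ------YYY
7 45 -YYYYYYYY
7 55 YYYYYYYYY
20 35 -------YY
20 45 ---YYYYYY
20 55 YYYYYYYYY
30 35 --------Y
30 45 ---YYYYYY
30 55 YYYYYYYYY
t 527.5 [0.5326 0.3915] [0.1309 0.0647] 5.14
s 646.5 [0.5347 0.3948] [0.1335 0.0675] 7.35
```

The scene view puts the frame at (0.5347,0.3948), yaw 7.35°, so it is seated and free. Next is the tilted pre-approach pose in front of the hood and a check of the real fingertip position.

```bash
python3 - <<'E'
from h import *
move_gripper(0,10)
V=PAD-.06*EX-.013*EY+.16*EZ
bot.movel([V[0],V[1]+.06,V[2]+.03],feed=.2)
print(np.round(readout.get_joints(),2))
ok=False
for s_ in(1,-1):
    R=tilt(45,s_);P=V+.03*R[:,2]
    try: bot.movel(P,R,feed=.12);ok="L%d"%s_;break
    except bot.Unreachable as e: print("unreach",s_,np.round(q,2) if (q:=bot.ik(P,R)) is not None else None)
print(ok,np.round(readout.get_joints(),2),np.round(readout.get_tcp_pos(),4),readout.get_time_s())
E
```

```text
[-1.3   0.4   0.91  1.71 -0.33  1.2  -0.18]
L1 [-1.91  0.14  1.24  2.41  1.55  0.28 -0.47] [0.5228 0.2574 0.2028] 29.475
```

```bash
python3 - <<'E'
from h import *
s=camera("scene");p=readout.get_tcp_pos();z=np.array(readout.get_tool_rot())[:,2]
u=proj(s,p);x0,y0=int(u[0])-50,int(u[1])-50
o=cv2.resize(s["pixels"][y0:y0+100,x0:x0+100,::-1],None,fx=6,fy=6,interpolation=cv2.INTER_CUBIC)
for P,col in((p,(255,0,255)),(p-.03*z,(0,0,255)),(p+[0,0,.03],(255,255,0)),(p-.088*z,(255,255,255))):
    q=(proj(s,P)-[x0,y0]+.5)*6;cv2.circle(o,tuple(int(v) for v in q),4,col,1);print(q)
o=np.clip(o*1.5,0,255).astype(np.uint8);cv2.imwrite("pics/c9.png",o)
E
```

```text
[307.71370961 305.54544617]
[340.05935748 295.42459396]
[302.3430432 265.3948279]
[405.73050322 274.87629754]
```

View pics/c9.png

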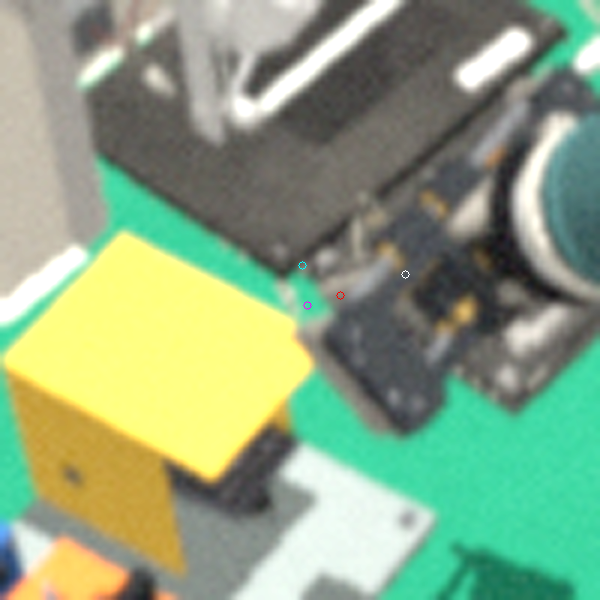

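The fingertip lies at the red marker, about (338,290), not at the magenta reading. The whole gripper therefore sits about 31 mm back along the tool axis, and I'll compensate by that. The path under the hood is clear, so I'll enter and press.

```bash
python3 - <<'E'
from h import *
R=tilt(45,1);D=.031*R[:,2]
r=lambda l:print(l,np.round(readout.get_tcp_pos(),4),np.round(readout.get_force(),2),round(readout.get_time_s(),2))
T=lambda f,h:PAD+f*EX-.013*EY+h*EZ+D
r("0")
bot.movel(T(-.06,.013),R,feed=.15);r("down")
hit=bot.movel(T(0,.013),R,feed=.06,stop_force=5);r(("in",hit))
if not hit:
    hit=bot.movel(T(0,-.03),R,feed=.025,stop_force=4);r(("touch",hit))
E
```

```text
0 [0.5229 0.2574 0.2028] [-0.6  -0.21 -0.56] 29.52
down [0.5236 0.2577 0.0555] [-0.84  0.32  0.63] 31.63
('in', False) [0.5825 0.2651 0.0549] [ 0.33 -0.94 -0.72] 32.78
('touch', True) [0.5829 0.2651 0.0419] [-1.38 -0.34  3.09] 33.55
```

```bash
python3 - <<'E'
from h import *
r=lambda l:print(l,np.round(readout.get_tcp_pos(),4),np.round(readout.get_force(),2),round(readout.get_time_s(),2))
p=readout.get_tcp_pos()
for i in range(14):
    z=.0419-.003*(i+1)
    q=np.array([p[0],p[1],z]);h=bot.movel(q,feed=.03,stop_force=10);r(h)
    if h or readout.get_force()[2]>14: break
bot.hold(1.2);r("held")
t=camera("top");s=camera("scene");np.save("s4.npy",s);np.save("t4.npy",t)
E
```

```text
False [0.5831 0.2652 0.039 ] [-2.46  0.01  3.49] 33.81
False [0.5831 0.2652 0.0361] [-1.96 -0.53  3.8 ] 34.06
False [0.5832 0.2651 0.0332] [-0.86 -0.27  4.78] 34.31
False [0.5834 0.2652 0.0304] [-1.69  0.01  6.12] 34.56
False [0.5839 0.2653 0.0291] [-9.58 -1.76 18.57] 34.81
held [0.5839 0.2653 0.0291] [-7.87 -2.55 17.5 ] 36.01
```

```bash
python3 - <<'E'
from h import *
L=lambda n:np.load(n,allow_pickle=True).item()["pixels"][:,:,::-1]
g=lambda im,x,y,w,h:cv2.resize(im[y:y+h,x:x+w],(400,300),interpolation=cv2.INTER_CUBIC)
o=np.vstack([np.hstack([g(L("s3.npy"),198,240,60,45),g(L("s4.npy"),198,240,60,45)]),np.hstack([g(L("s4.npy"),210,200,88,66),g(L("t4.npy"),205,155,80,60)])])
cv2.imwrite("pics/c10.png",np.clip(o*1.4,0,255).astype(np.uint8))
E
```

```text
(no output)
```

View pics/c10.png

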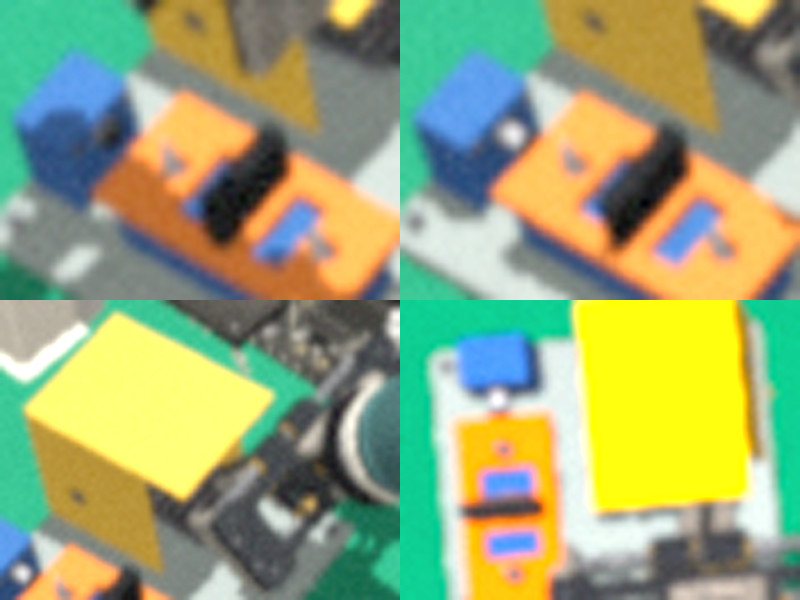

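The last crop shows the pusher's white rod extended to the frame's far edge, with the frame flat over both pins. I'll press slightly harder to confirm the hard stop, hold, then retreat the way I came in.

```bash
python3 - <<'E'
from h import *
r=lambda l:print(l,np.round(readout.get_tcp_pos(),4),np.round(readout.get_force(),2),round(readout.get_time_s(),2))
def fr(l):
    c=camera("scene");m=cv2.inRange(cv2.cvtColor(c["pixels"],cv2.COLOR_RGB2HSV),(4,120,60),(20,255,255))
    k=np.zeros_like(m);k[235:300,200:265]=m[235:300,200:265]
    cs,_=cv2.findContours(k,cv2.RETR_EXTERNAL,cv2.CHAIN_APPROX_NONE);q=max(cs,key=cv2.contourArea)
    R=cv2.minAreaRect(np.array([onz(c,*v[0],.058)[:2] for v in q],np.float32));print(l,np.round(R[0],4),np.round(R[1],4),round(R[2],2))
fr("pressed")
p=readout.get_tcp_pos()
bot.movel([.5831,.2652,.0255],feed=.02);r("harder");bot.hold(1.2);r("held")
R=tilt(45,1);D=.031*R[:,2];T=lambda f,h:PAD+f*EX-.013*EY+h*EZ+D
q=T(0,.012);bot.movel([.5831,.2652,q[2]],R,feed=.03);r("up")
bot.movel(T(-.06,.013),R,feed=.08);bot.movel(T(-.06,.12),R,feed=.15);r("out")
fr("after");c=camera("top");np.save("t5.npy",c);np.save("s5.npy",camera("scene"))
E
```

```text
pressed [0.5357 0.3953] [0.1366 0.0685] 6.77
harder [0.584  0.2654 0.0285] [-15.22  -3.35  27.12] 36.41
held [0.5841 0.2654 0.0286] [-13.77  -4.33  25.61] 37.61
up [0.5828 0.2651 0.0536] [0.13 0.23 0.27] 38.71
out [0.5234 0.2574 0.1619] [ 0.77 -0.5   0.19] 40.48
after [0.5349 0.3952] [0.1349 0.0683] 7.24
```

The stop was stiff, but the travel I inferred (about 14–15 mm) leaves the angle uncertain. There is time for a second press 7 mm nearer, logging force against height, to make sure it reaches the stop.

```bash
python3 - <<'E'
from h import *
R=tilt(45,1);D=.031*R[:,2];T=lambda f,h:PAD+f*EX-.013*EY+h*EZ+D
bot.movel(T(-.06,.012),R,feed=.2);bot.movel(T(-.007,.010),R,feed=.1)
q=T(-.007,0);log=[]
bot.movel([q[0],q[1],.0465],feed=.05)
for i in range(16):
    z=.0455-.0015*i
    bot.movel([q[0],q[1],z],R,feed=.03)
    F=np.mean([readout.get_force() for _ in range(4)],0);p=readout.get_tcp_pos()
    log.append((round(p[0]*1e3,1),round(p[2]*1e3,1),round(F[0],1),round(F[2],1)))
    if F[2]>22: break
bot.hold(1.1)
for l in log:print(l)
print(readout.get_time_s())
E
```

```text
(np.float64(576.0), np.float64(45.4), np.float64(-0.0), np.float64(-0.4))
(np.float64(576.3), np.float64(44.2), np.float64(-1.2), np.float64(2.9))
(np.float64(576.2), np.float64(42.6), np.float64(-1.1), np.float64(2.4))
(np.float64(576.1), np.float64(41.0), np.float64(-0.1), np.float64(2.2))
(np.float64(576.1), np.float64(39.5), np.float64(-0.5), np.float64(2.5))
(np.float64(576.1), np.float64(37.9), np.float64(-0.4), np.float64(3.3))
(np.float64(576.1), np.float64(36.5), np.float64(-1.0), np.float64(3.4))
(np.float64(576.1), np.float64(35.0), np.float64(-1.8), np.float64(2.2))
(np.float64(576.2), np.float64(33.5), np.float64(-1.9), np.float64(4.0))
(np.float64(576.2), np.float64(32.1), np.float64(-1.0), np.float64(4.3))
(np.float64(576.2), np.float64(30.5), np.float64(-0.2), np.float64(4.6))
(np.float64(576.2), np.float64(29.1), np.float64(-0.6), np.float64(4.3))
(np.float64(576.2), np.float64(27.6), np.float64(-0.8), np.float64(5.4))
(np.float64(576.2), np.float64(26.1), np.float64(-1.3), np.float64(4.5))
(np.float64(576.2), np.float64(24.7), np.float64(-0.7), np.float64(5.1))
(np.float64(576.5), np.float64(23.8), np.float64(-4.0), np.float64(10.1))
47.4667
```

This time travel was about 20 mm before a hard stop, so the first press was probably short. I'll press firmly here, hold, withdraw, check and sign off.

```bash
python3 - <<'E'
from h import *
R=tilt(45,1);D=.031*R[:,2];T=lambda f,h:PAD+f*EX-.013*EY+h*EZ+D
r=lambda l:print(l,np.round(readout.get_tcp_pos(),4),np.round(readout.get_force(),2),round(readout.get_time_s(),2))
r("0");q=T(-.007,0)
bot.movel([q[0],q[1],.0205],R,feed=.02);r("hard");bot.hold(1.2);r("held")
bot.movel([q[0],q[1],.054],R,feed=.04);r("up")
bot.movel(T(-.06,.012),R,feed=.1);bot.movel(T(-.06,.12),R,feed=.2);bot.hold(.3);r("out")
c=camera("scene");m=cv2.inRange(cv2.cvtColor(c["pixels"],cv2.COLOR_RGB2HSV),(4,120,60),(20,255,255))
k=np.zeros_like(m);k[235:300,200:265]=m[235:300,200:265]
cs,_=cv2.findContours(k,cv2.RETR_EXTERNAL,cv2.CHAIN_APPROX_NONE);g=max(cs,key=cv2.contourArea)
W=cv2.minAreaRect(np.array([onz(c,*v[0],.058)[:2] for v in g],np.float32));print(np.round(W[0],4),np.round(W[1],4),round(W[2],2))
E
```

```text
0 [0.5765 0.2643 0.0239] [-2.89 -0.07  8.66] 47.47
hard [0.5769 0.2644 0.023 ] [-11.46  -3.2   22.88] 47.74
held [0.5769 0.2644 0.023 ] [-10.58  -3.22  22.56] 48.94
up [0.5759 0.264  0.0536] [ 0.49 -0.07  0.21] 49.92
out [0.5233 0.2571 0.1611] [ 0.39 -0.52 -0.12] 51.67
[0.5351 0.3952] [0.1351 0.0683] 7.35
```

```bash
python3 -c "
from h import *
print(workorder.sign_off())"
```

```text
the job is handed in; nothing more can be done
None
```

The job is handed in at about 52 s of the 64 s limit: the frame sits flat on both pins and was let go, and the treadle was pressed until it stopped hard (about 21 mm of finger travel), held over 1 s and released. No verdict came back, I judged the stop from travel and force rather than a reading, and an earlier press was probably short of it.

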